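Clamp the reference tile and click the lock knob

TASK

The framed reference tile lies loose in the sliding clamp of the measuring stage. Slide the clamp's jaw forward until it has gently pushed the tile square and fully home against the fixed jaw, with no gap on either side of it, and then turn the black bar knob on top of the jaw clockwise until it clicks past its detent and stays there, the tile still clamped. Let go and leave the other things on the bench where they are.

Things in the scene. Friction and masses are not known exactly. Their poses are not given: they have to be found in the camera images.
- stage: fixed aluminium clamping stage, base plate 320 x 130 x 12 mm; origin under its centre at bench height, x along its length towards the fixed jaw, z up. The fixed jaw is a full-width block 54 mm high at the +x end, its clamping face at x = 110 mm. 10 mm guide rods run along y = +-55 mm, tops 30 mm above the bench; the flat bed between them is at z = 12 mm
- jaw (a joint): slide of the moving jaw along the stage's x, m: 0 fully back, grows towards the fixed jaw, stop at 0.095. Its face stands at stage x = -60 mm + this value; 0.080 when it touches the tile fully home. About 2.5 N of friction; stays where left. The jaw is a grey block 75 mm long (x), 126 mm wide, top 55 mm above the bench
- jaw_face (a point): middle of the moving jaw's padded face (face 90 mm wide, 24 mm high), 26 mm above the bench; axes as the stage's, x towards the tile
- knob (a joint): turn of the bar knob about the vertical, rad: 0 unlocked, grows clockwise seen from above, stop at 1.2. A spring detent resists with up to about 0.45 N m; crest at 0.6. Let go before it, it springs back to 0; past it, it clicks over and rests near 1.2, locked.
- knob_grip (a point): grip point on the knob's turning axis, 85 mm above the bench, 38 mm behind the jaw's face; rides with the jaw and turns with the knob. The black bar is 80 mm long (this point's y), 18 mm thick (x: grip across it) and spans 67 to 99 mm above the bench, on a round skirt 60 mm wide (56 to 63 mm). At 0 the bar lies along the stage's y. Nothing else on the stage is higher than 63 mm
- tile: reference tile: black frame with a white ceramic face, 90 (x) x 70 (y) x 20 mm, loose, 0.2 to 0.45 kg; origin at the centre of its underside. It lies flat on the stage's bed between the jaws, within 0.12 rad of square, long side along the stage. Fully home its centre is at stage x = 65 mm
- mouse: black computer mouse, 105 x 60 x 32 mm; stands loose on the bench, to be left alone; origin at the centre of its underside
- plaque_a: grey plastic colour plaque lying flat, 85 x 55 x 4 mm; stands loose on the bench, to be left alone; origin at the centre of its underside
- plaque_b: white plastic colour plaque lying flat, 85 x 55 x 4 mm; stands loose on the bench, to be left alone; origin at the centre of its underside
- mug: white mug, 80 mm wide, 95 mm high; stands loose on the bench, to be left alone; origin at the centre of its underside
- cleaner: white spray-cleaner bottle, 60 mm wide, 150 mm high; stands loose on the bench, to be left alone; origin at the centre of its underside
- trap: dark steel round zero-calibration trap, 68 mm wide, 45 mm high; stands loose on the bench, to be left alone; origin at the centre of its underside
- driver: screwdriver with black handle, 180 mm long; stands loose on the bench, to be left alone; origin at the centre of its underside
Mind the look-alikes: they are no part of the job. What is shaped like the tile but green or orange is not meant.

How it is judged:
On the way, in this order (a step that is already met when the one before it is completed fails the run):
1. the jaw has pushed the tile home: the tile within 2.5 mm of the fixed jaw, square to 0.05 rad, the jaw within 2.5 mm of its closed place (x of tile in the frame of stage above 0.0625 m and z of tile in the frame of stage below 0.015 m and value of joint jaw above 0.0775 m and angle between the x axis of tile and the x axis of stage, either way round below 0.05 rad), for 0.1 s.
2. the knob has clicked past its detent (turned beyond 1.0 rad) (value of joint knob above 1 rad), for 0.2 s.
At the end, for the whole second after the job is handed in: The tile lies flat on the bed and at rest, within 2.5 mm of home against the fixed jaw and square to 0.05 rad, the jaw is within 2.5 mm of its closed place (joint above 0.0775), and the knob stays beyond 1.0 rad, past its detent (all of step 1 and value of joint knob above 1 rad and linear speed of tile below 0.01 m/s); the robot touches nothing.
It fails at once if the tile is squeezed by the jaw with more than 45 N (contact force between tile and jaw above 45 N).
It fails at once if another thing on the bench is moved more than 30 mm (distance of any of mouse, plaque_a, plaque_b, mug, cleaner, trap, driver from where it was at the start of the episode above 0.03 m).
It also fails if it takes over 38 s, if anything falls off the work surface, if the arm or the gripper's body presses on something with over 40 N, if the wrist force passes 120 N, or if a joint passes its speed limit or range.

ROBOT

A 6-joint arm with a two-finger parallel gripper is mounted at the origin on the work surface. World frame = base frame: x ahead of the robot, y to its left, z up, the work surface at z = 0. Lengths are in m, angles in rad, forces in N, time in s.
With the tool pointing down it reaches from about 0.325 to 0.9 m from the base axis. Payload 6.1 kg.
Tool frame: the origin (TCP) lies at the centre of the arm's flange, where the gripper is bolted on; the fingertips stand 173 mm ahead of it and the grasp point (between the pads) lies 155 mm ahead of it; z points along the fingers, y is the line along which they close (so a half turn about z gives the same grasp; the last joint's range is limited). The gripper opens to 85 mm and grips with 20 to 120 N. Pads are 22 mm wide; open, the fingers measure 114 mm over their backs; the gripper's body (76 mm by 85 mm) begins 54 mm behind the grasp point. The pads swing forward as they close: fully open they stand 13 mm farther back than shut.
Start: joints at [1.168, 0.22, 1.526, -0, 1.395, -0.126], TCP at [0.171, 0.601, 0.405] pointing down, gripper open.
Joint ranges: [-2.98, 2.98], [-0.91, 2.08], [0.09, 2.57], [-1.24, 4.39], [0.2, 2.65], [-2.68, 2.68]. Speed limits (rad/s): [2.57, 2.57, 3.01, 3.14, 3.14, 3.14].

INTERFACE

Orientations are given as a unit quaternion [w, x, y, z].
In Python, from workcell import env gives the robot as it stands.
- The arm moves only by the shell command python3 -m pendant 'ROWS'. ROWS is a JSON object of lists of equal length, an entry for each row: "hand": the opening, from 0 (shut) to 1 (fully open); "translation": the shift along the world's x, y, z in m, a list of three; "angular": the turn, a rotation vector about the world's x, y, z in rad, a list of three. In form: {"hand": [hand, ...], "translation": [[tx, ty, tz], ...], "angular": [[wx, wy, wz], ...]}. A call has 1 to 5 rows; each row shifts and turns the commanded pose from where the row before left it; what a row does not reach is not made up. A row lasts 1/10 s, in which the tool goes at most 50 mm and 8.59 degrees, less where a joint would pass 70% of its speed; a pose out of reach is approached as far as the arm can. A call with a gripper value outside its range is refused whole. The fingers move at their own pace and stop on an object; the grip force is fixed at half the most. Time passes only in rows, so rows that do not move let the fingers close. It gives the time, the measured TCP pose, the force, the opening and the grip force at its end, in the units of the state.
- env.get_obs(): the state, without advancing time (a new reading comes with each control period).
- env.snapshot(name): name is "scene" or "side" or "wrist"; returns the picture (400x640x3 uint8, blue, green, red); there is no depth.
- env.get_calibration(name): a dict with "K" (3x3 intrinsics, pixels), "position" and "rotation" of the camera in the world; the wrist camera has in their place "mount" (4x4, takes a point from camera to tool coordinates, whose origin is the TCP and whose axes are the flange's). Camera axes: x right, y down, z forward; pixel columns grow to the right and rows downward; lengths in m; the calibration is good to about 2 mm. A picture is of the moment at which its call begins: read the wrist's pose just before it. get_calibration takes no time and is no camera call.
- env.close_job(): hands the job in; it is judged then, once.
The state is a dict: "t": time; "joint_positions": joint angles; "joint_vel": joint speeds; "joint_torque": joint torques, N m; "tcp_pos": TCP position; "eef_rot": TCP orientation; "ft_force": force on the tool from outside, world axes, zero at the start; "torque": the same for the moment, N m; "finger_gap": finger opening in m; "grasp_force": force on a finger pad.
Only numpy, scipy, OpenCV 4.12 (cv2) and the standard library are available. Lean on these libraries where they do the work, as an engineer would, in place of code of your own. Each camera call takes 0.05 s, during which the arm holds its last target. There are 200 camera calls.

## Working session

There is one attempt and no reset: what is moved stays moved. The work goes in short steps, Python scripts to look and compute and a shell command to move; the robot and the scene stay as the last step left them, time stands still between calls to the robot, and variables do not carry over. Pictures are saved under pics/ and viewed, at most 10 in all, crops included, and the job is handed in when it is done.

```bash
mkdir -p pics; python3 - <<'E'
from workcell import env
import cv2
for n in ["scene","side"]:
    cv2.imwrite(f"pics/{n}0.png",env.snapshot(n)); c=env.get_calibration(n); print(n,c)
o=env.get_obs(); print(o)
E
```

```text
scene {'K': array([[493.95382774,   0.        , 312.47718967],
       [  0.        , 493.95382774, 197.25774625],
       [  0.        ,   0.        ,   1.        ]]), 'position': array([0.96049853, 0.48209066, 1.07150577]), 'rotation': array([-0.08810751,  0.29023233,  0.91684871, -0.2595972 ])}
side {'K': array([[480.24294382,   0.        , 317.00858558],
       [  0.        , 480.24294382, 202.87483412],
       [  0.        ,   0.        ,   1.        ]]), 'position': array([0.20975391, 0.64264798, 0.9604959 ]), 'rotation': array([ 0.08732554, -0.22639927,  0.91370287, -0.32598264])}
{'t': 0.1, 'joint_positions': array([ 1.16788891e+00,  2.21194403e-01,  1.52752851e+00,  1.01607567e-06,
        1.39471727e+00, -1.26099377e-01]), 'joint_vel': array([-0.00048427, -0.00105426, -0.00348617,  0.00014765,  0.00036458,
       -0.00108201]), 'joint_torque': array([ 6.95609015e-04, -4.98240674e+01, -3.90551805e+01, -1.55220637e-04,
        5.64594608e-03,  6.46137028e-05]), 'tcp_pos': array([0.17070834, 0.6009749 , 0.40366232]), 'eef_rot': array([-2.41982041e-04,  1.37962604e-01,  9.90437008e-01, -8.91506040e-04]), 'ft_force': array([ 0.50721181,  0.01963134, -0.25697506]), 'torque': array([-0.00081627,  0.04673922,  0.06938538]), 'grasp_force': 0.0, 'finger_gap': 0.08503561792813538}
```

View pics/scene0.png

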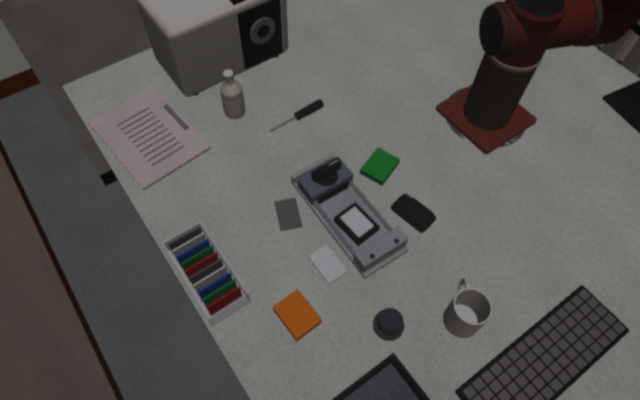

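View pics/side0.png

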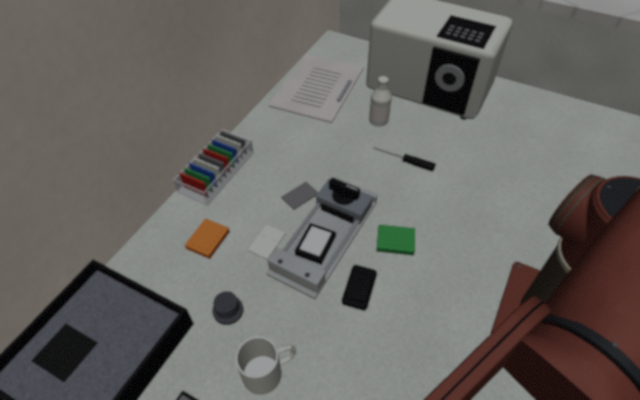

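The framed black and white tile is in the stage at scene (357,222). The look-alikes, green at (380,166) and orange at (298,314), are out on the bench. The bar knob is at scene (328,170). Next I'll enlarge the stage in both views.

```bash
cat > h.py <<'E'
from workcell import env
import cv2, numpy as np
from scipy.spatial.transform import Rotation as R
def cam(n):
    c=env.get_calibration(n)
    if "mount" in c:
        o=env.get_obs(); T=np.eye(4); q=o["eef_rot"]; T[:3,:3]=R.from_quat(np.r_[q[1:],q[0]]).as_matrix(); T[:3,3]=o["tcp_pos"]; T=T@c["mount"]
        return c["K"],T[:3,3],T[:3,:3]
    q=c["rotation"]; q=np.asarray(q)
    M=q if q.ndim==2 else R.from_quat(np.r_[q[1:],q[0]]).as_matrix()
    return c["K"],c["position"],M
def ray(C,uv,z):
    K,p,M=C; d=M@np.linalg.inv(K)@np.array([uv[0],uv[1],1.]); return p+d*(z-p[2])/d[2]
def proj(C,X):
    K,p,M=C; c=K@(M.T@(np.asarray(X)-p)); return c[:2]/c[2]
E
python3 - <<'E'
from h import *
C=cam("scene");S=cam("side")
print(proj(C,[0,0,0]),proj(S,[0,0,0]),proj(C,[.17,.6,.25]),proj(S,[.17,.6,.25]))
a=cv2.imread("pics/scene0.png")[145:280,280:415]; b=cv2.imread("pics/side0.png")[165:300,255:390]
f=lambda x:cv2.resize(x,(540,540),interpolation=cv2.INTER_CUBIC)
cv2.imwrite("pics/c0.png",cv2.convertScaleAbs(f(a),alpha=1.5)); cv2.imwrite("pics/c1.png",cv2.convertScaleAbs(f(b),alpha=1.5))
E
```

```text
[484.72517787 114.09217846] [548.62341269 316.49620691] [701.26439409 269.40099614] [371.57962059 576.93292847]
```

View pics/c0.png

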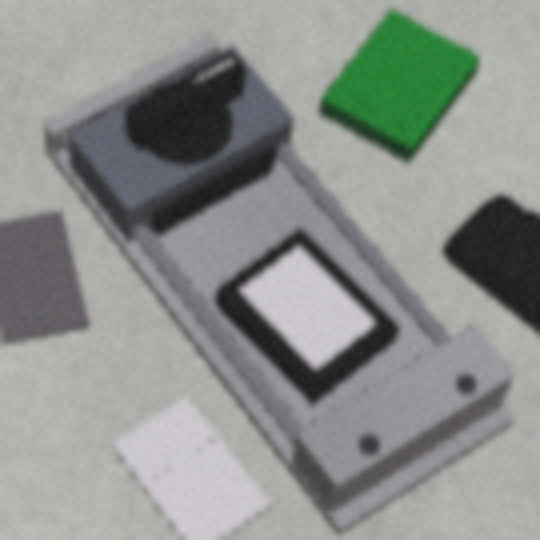

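View pics/c1.png

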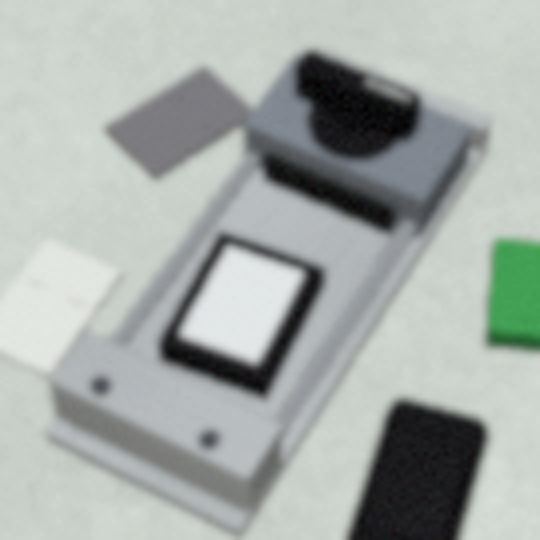

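Confirmed: the black-framed white tile is in the clamp, at crop (308,315) in the scene view and (243,315) in the side view. It's slightly skewed, with a gap to both jaws. Next I'll fit the stage pose and the jaw slide from corners in both views.

```bash
cat > fit.py <<'E'
from h import *
from scipy.optimize import least_squares
C=cam("scene");S=cam("side")
# (cam, crop px, stage xyz in mm, rides with jaw)
P=[(C,(298,432),(110,-65,54),0),(C,(472,328),(110,65,54),0),(C,(340,530),(160,-65,0),0),(C,(512,424),(160,65,0),0),
(C,(120,212),(-60,-63,55),1),(C,(292,128),(-60,63,55),1),(C,(70,138),(-135,-63,55),1),
(S,(92,332),(110,-65,54),0),(S,(285,415),(110,65,54),0),(S,(48,437),(160,-65,0),0),(S,(240,534),(160,65,0),0),
(S,(247,122),(-60,-63,55),1),(S,(432,198),(-60,63,55),1),(S,(470,145),(-135,63,55),1)]
off={id(C):(280,145),id(S):(255,165)}
def f(p):
    x,y,a,q=p; r=[]
    for c,uv,X,j in P:
        X=np.array(X)/1e3+[q*j,0,0]
        W=R.from_rotvec([0,0,a]).apply(X)+[x,y,0]
        r+=list(proj(c,W)-np.array(uv)/4-off[id(c)])
    return np.array(r)
w=ray(C,(350,210),0); v=ray(C,(380,250),0)-ray(C,(320,180),0)
s=least_squares(f,[w[0],w[1],np.arctan2(v[1],v[0]),.01],loss="soft_l1")
print(s.x.round(4)); print(f(s.x).reshape(-1,2).round(1).tolist())
x,y,a,q=s.x
W=R.from_rotvec([0,0,a]).apply([-.098+q,0,.085])+[x,y,0]
print("knob",W, "dir",np.cos(a),np.sin(a))
b=R.from_rotvec([0,0,a]).apply([-.098+q,.04,.099])+[x,y,0];e=R.from_rotvec([0,0,a]).apply([-.098+q,-.04,.099])+[x,y,0]
for c in(C,S): print([((proj(c,k)-off[id(c)])*4).round() for k in(b,e)])
o=env.get_obs(); qq=o["eef_rot"]; M=R.from_quat(np.r_[qq[1:],qq[0]]).as_matrix()
print("tool y yaw",np.arctan2(M[1,1],M[0,1]), M.round(3), "delta", W-o["tcp_pos"])
E
python3 fit.py
```

```text
[ 5.261e-01  3.700e-02  1.550e+00 -6.000e-04]
[[-0.6, -1.4], [0.2, -3.4], [-0.2, 0.4], [-0.1, -1.3], [2.5, -0.2], [1.3, -3.0], [-1.9, -3.0], [-2.1, -1.9], [-0.3, 1.1], [-0.9, 0.9], [0.2, 1.1], [-3.2, 0.5], [-3.5, 0.9], [0.3, -6.9]]
knob [ 0.52406139 -0.06154189  0.085     ] dir 0.020803643744786323 0.9997835807848316
[array([236.,  50.]), array([127., 109.])]
[array([415.,  97.]), array([297.,  49.])]
tool y yaw 1.2939883177469578 [[-0.962  0.273 -0.001]
 [ 0.273  0.962 -0.002]
 [ 0.    -0.002 -1.   ]] delta [ 0.35335304 -0.66251679 -0.31866232]
```

```bash
R='{"hand":[1,1,1,1,1],"translation":[[0.0235,-0.044,0],[0.0235,-0.044,0],[0.0235,-0.044,0],[0.0235,-0.044,0],[0.0235,-0.044,0]],"angular":[[0,0,0],[0,0,0],[0,0,0],[0,0,0],[0,0,0]]}' ; unset R
python3 -m pendant '{"hand":[1,1,1,1,1],"translation":[[0.0235,-0.044,0],[0.0235,-0.044,0],[0.0235,-0.044,0],[0.0235,-0.044,0],[0.0235,-0.044,0]],"angular":[[0,0,0.05],[0,0,0.05],[0,0,0.05],[0,0,0.05],[0,0,0.056]]}'
python3 -m pendant '{"hand":[1,1,1,1,1],"translation":[[0.0235,-0.044,0],[0.0235,-0.044,0],[0.0235,-0.044,0],[0.0235,-0.044,0],[0.0235,-0.044,0]],"angular":[[0,0,0],[0,0,0],[0,0,0],[0,0,0],[0,0,0]]}'
python3 -m pendant '{"hand":[1,1,1,1,1],"translation":[[0.0235,-0.044,0],[0.0235,-0.044,0],[0.0235,-0.044,0],[0.0235,-0.044,0],[0,0,0]],"angular":[[0,0,0],[0,0,0],[0,0,0],[0,0,0],[0,0,0]]}'
```

```text
t: 0.6
tcp_pos: [0.2886, 0.3794, 0.4042]
eef_rot: [-0.0, 0.009, 1.0, -0.0]
ft_force: [1.1, 0.4, 0.7]
finger_gap: 0.0855
grasp_force: 0.0
t: 1.1
tcp_pos: [0.4061, 0.1593, 0.4046]
eef_rot: [0.0, 0.01, 1.0, 0.0]
ft_force: [0.6, 1.4, -0.5]
finger_gap: 0.0851
grasp_force: 0.0
t: 1.6
tcp_pos: [0.5014, -0.0196, 0.4043]
eef_rot: [0.0, 0.013, 1.0, -0.001]
ft_force: [-0.1, 1.7, -0.1]
finger_gap: 0.0853
grasp_force: 0.0
```

```bash
python3 - <<'E'
from h import *
C=cam("wrist"); im=env.snapshot("wrist"); cv2.imwrite("pics/w0.png",cv2.convertScaleAbs(im,alpha=1.4))
print(env.get_obs()["tcp_pos"]); print(proj(C,[.524,-.0615,.099]),C[1])
E
```

```text
[ 0.5004347  -0.01739927  0.4040415 ]
[271.23207359 211.22429538] [ 0.43154876 -0.01894463  0.37251617]
```

View pics/w0.png

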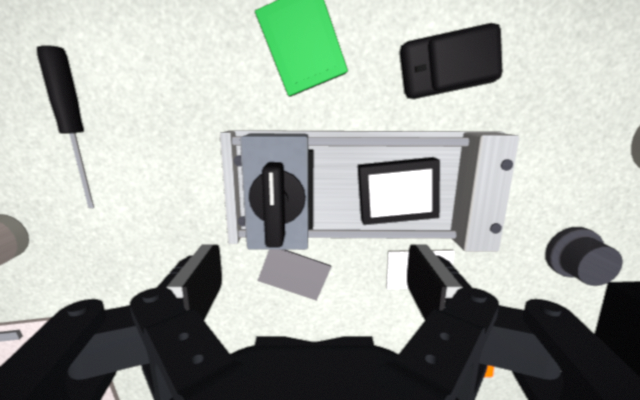

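The wrist view shows the bar knob, top centre about (274,205). The jaw top has corners (244,135), (308,135), (308,248) and (242,248). The tile at (400,191) is slightly skewed and doesn't touch the fixed jaw. The green plate, mouse and plaques are clear of the stage.

```bash
python3 - <<'E'
from h import *
C=cam("wrist")
for uv in [(274,164),(275,245),(274,205)]: print("bar",ray(C,uv,.099).round(4))
J=[ray(C,uv,.055) for uv in [(244,135),(308,135),(308,248),(242,248)]]
print(np.array(J).round(4),np.mean(J,0).round(4))
B=ray(C,(235,137),.03)-ray(C,(468,133),.03);print("top edge yaw",np.arctan2(-B[1],-B[0]))
B=ray(C,(240,235),.03)-ray(C,(455,234),.03);print("rod yaw",np.arctan2(-B[1],-B[0]))
E
```

```text
bar [ 0.4786 -0.0534  0.099 ]
bar [ 0.5565 -0.0572  0.099 ]
bar [ 0.5166 -0.0557  0.099 ]
[[ 0.4562 -0.0876  0.055 ]
 [ 0.4578 -0.0235  0.055 ]
 [ 0.5814 -0.0273  0.055 ]
 [ 0.5795 -0.1005  0.055 ]] [ 0.5187 -0.0597  0.055 ]
top edge yaw 1.5620197812075693
rod yaw 1.5502226870010158
```

```bash
python3 -m pendant '{"hand":[1,1,1,1,1],"translation":[[0.0185,-0.039,0],[0,0,-0.04],[0,0,-0.04],[0,0,-0.04],[0,0,-0.02]],"angular":[[0,0,0],[0,0,0],[0,0,0],[0,0,0],[0,0,0]]}'
python3 -m pendant '{"hand":[1,1,1,1,1],"translation":[[0,0,-0.01],[0,0,-0.01],[0,0,0],[0,0,0],[0,0,0]],"angular":[[0,0,0],[0,0,0],[0,0,0],[0,0,0],[0,0,0]]}'
python3 - <<'E'
from h import *
cv2.imwrite("pics/w1.png",cv2.convertScaleAbs(env.snapshot("wrist"),alpha=1.4))
E
```

```text
t: 2.15
tcp_pos: [0.5161, -0.052, 0.2606]
eef_rot: [-0.003, 0.01, 1.0, 0.001]
ft_force: [-0.3, 0.1, -1.4]
finger_gap: 0.0851
grasp_force: 0.0
t: 2.65
tcp_pos: [0.519, -0.0538, 0.2462]
eef_rot: [0.001, 0.01, 1.0, -0.0]
ft_force: [-0.6, 0.6, -0.3]
finger_gap: 0.0853
grasp_force: 0.0
```

View pics/w1.png

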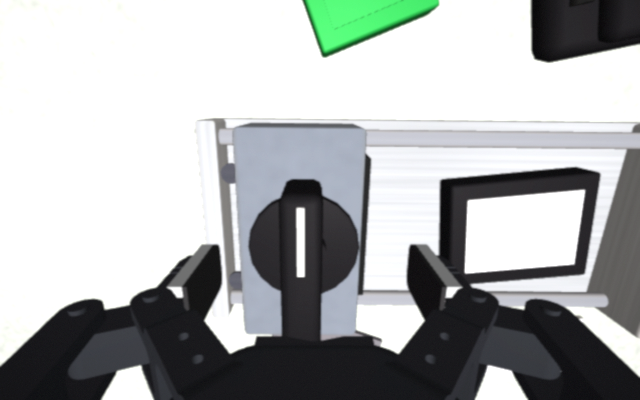

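The bar is at column 301 and the grip centre at about 314, so it needs a small shift in −y. I'll check the axis from the skirt centre at (304,245).

```bash
python3 - <<'E'
from h import *
C=cam("wrist"); print(ray(C,(304,245),.063),ray(C,(300,240),.099),ray(C,(301,182),.099),env.get_obs()["tcp_pos"])
E
```

```text
[ 0.51985953 -0.06043414  0.063     ] [ 0.50079869 -0.06033743  0.099     ] [ 0.47696638 -0.05916672  0.099     ] [ 0.51891314 -0.05389448  0.24604497]
```

Axis is at (0.519, -0.060), so I'll shift y by -6 mm and close.

```bash
python3 -m pendant '{"hand":[1,1,0,0,0],"translation":[[0,-0.006,-0.002],[0,0,0],[0,0,0],[0,0,0],[0,0,0]],"angular":[[0,0,0],[0,0,0],[0,0,0],[0,0,0],[0,0,0]]}'
python3 -m pendant '{"hand":[0,0,0,0,0],"translation":[[0,0,0],[0,0,0],[0,0,0],[0,0,0],[0,0,0]],"angular":[[0,0,0],[0,0,0],[0,0,0],[0,0,0],[0,0,0]]}'
```

```text
t: 3.2
tcp_pos: [0.5183, -0.0598, 0.2427]
eef_rot: [-0.0, 0.01, 1.0, 0.0]
ft_force: [-0.3, -0.4, -0.0]
finger_gap: 0.0439
grasp_force: 0.0
t: 3.7
tcp_pos: [0.5184, -0.0598, 0.2436]
eef_rot: [0.0, 0.011, 1.0, -0.0]
ft_force: [-3.6, 1.1, 6.8]
finger_gap: 0.0171
grasp_force: 93.8
```

```bash
python3 -m pendant '{"hand":[0,0,0,0,0],"translation":[[0.0002,0.008,0],[0.0002,0.008,0],[0.0002,0.008,0],[0.0002,0.008,0],[0.0002,0.008,0]],"angular":[[0,0,0],[0,0,0],[0,0,0],[0,0,0],[0,0,0]]}'
python3 -m pendant '{"hand":[0,0,0,0,0],"translation":[[0.0001,0.004,0],[0.0001,0.004,0],[0.0001,0.004,0],[0.0001,0.004,0],[0.0001,0.004,0]],"angular":[[0,0,0],[0,0,0],[0,0,0],[0,0,0],[0,0,0]]}'
python3 -m pendant '{"hand":[0,0,0,0,0],"translation":[[0,0.003,0],[0,0.003,0],[0,0.002,0],[0,0.001,0],[0,0,0]],"angular":[[0,0,0],[0,0,0],[0,0,0],[0,0,0],[0,0,0]]}'
```

```text
t: 4.2
tcp_pos: [0.5195, -0.0202, 0.2436]
eef_rot: [0.0, 0.011, 1.0, -0.001]
ft_force: [-2.9, -4.2, 5.8]
finger_gap: 0.0168
grasp_force: 93.9
t: 4.7
tcp_pos: [0.5201, -0.0006, 0.2436]
eef_rot: [0.0, 0.011, 1.0, -0.001]
ft_force: [-3.0, -5.0, 5.8]
finger_gap: 0.0168
grasp_force: 93.7
t: 5.2
tcp_pos: [0.5203, 0.0086, 0.2436]
eef_rot: [0.001, 0.011, 1.0, -0.001]
ft_force: [-2.0, -3.8, 5.2]
finger_gap: 0.0171
grasp_force: 93.9
```

```bash
python3 -m pendant '{"hand":[0,0,0,0,0],"translation":[[0,0.0015,0],[0,0.0015,0],[0,0.0015,0],[0,0.0015,0],[0,0,0]],"angular":[[0,0,0],[0,0,0],[0,0,0],[0,0,0],[0,0,0]]}'
python3 -m pendant '{"hand":[0,0,0,0],"translation":[[0,0.001,0],[0,0.001,0],[0,0.001,0],[0,0,0]],"angular":[[0,0,0],[0,0,0],[0,0,0],[0,0,0]]}'
```

```text
t: 5.7
tcp_pos: [0.5204, 0.0147, 0.2436]
eef_rot: [0.001, 0.011, 1.0, -0.001]
ft_force: [-1.3, -3.4, 4.7]
finger_gap: 0.0176
grasp_force: 93.8
t: 6.1
tcp_pos: [0.5204, 0.0177, 0.2436]
eef_rot: [0.001, 0.011, 1.0, -0.001]
ft_force: [0.4, -4.4, 5.5]
finger_gap: 0.0169
grasp_force: 93.8
```

```bash
python3 -m pendant '{"hand":[0,0,0],"translation":[[0,0.0007,0],[0,0.0007,0],[0,0,0]],"angular":[[0,0,0],[0,0,0],[0,0,0]]}'
python3 -m pendant '{"hand":[0,0,0],"translation":[[0,0.0005,0],[0,0.0005,0],[0,0,0]],"angular":[[0,0,0],[0,0,0],[0,0,0]]}'
```

```text
t: 6.4
tcp_pos: [0.5205, 0.0191, 0.2436]
eef_rot: [0.001, 0.011, 1.0, -0.001]
ft_force: [-0.5, -3.3, 5.4]
finger_gap: 0.0171
grasp_force: 93.8
t: 6.7
tcp_pos: [0.5205, 0.0198, 0.2436]
eef_rot: [0.001, 0.01, 1.0, -0.001]
ft_force: [-0.1, -7.2, 4.3]
finger_gap: 0.0171
grasp_force: 93.5
```

```bash
python3 -m pendant '{"hand":[0,0,0],"translation":[[0,0.0004,0],[0,0,0],[0,0,0]],"angular":[[0,0,0],[0,0,0],[0,0,0]]}'
python3 -m pendant '{"hand":[0,0,0],"translation":[[0,0.0004,0],[0,0,0],[0,0,0]],"angular":[[0,0,0],[0,0,0],[0,0,0]]}'
```

```text
t: 7.0
tcp_pos: [0.5205, 0.0199, 0.2436]
eef_rot: [0.001, 0.011, 1.0, -0.001]
ft_force: [0.7, -7.8, 5.4]
finger_gap: 0.0166
grasp_force: 93.5
t: 7.3
tcp_pos: [0.5205, 0.02, 0.2436]
eef_rot: [0.001, 0.011, 1.0, -0.002]
ft_force: [-0.5, -9.1, 4.9]
finger_gap: 0.0168
grasp_force: 93.5
```

```bash
python3 -m pendant '{"hand":[0,0,0,0],"translation":[[0,0.0005,0],[0,0.0005,0],[0,0,0],[0,0,0]],"angular":[[0,0,0],[0,0,0],[0,0,0],[0,0,0]]}'
python3 - <<'E'
from h import *
im=env.snapshot("scene")[175:285,290:420]; jm=env.snapshot("wrist")
a=cv2.resize(im,(390,400),interpolation=cv2.INTER_CUBIC); b=cv2.resize(jm[80:340,300:640],(400,400))
cv2.imwrite("pics/chk.png",np.hstack([a,b]))
E
```

```text
t: 7.7
tcp_pos: [0.5205, 0.0204, 0.2437]
eef_rot: [0.001, 0.011, 1.0, -0.002]
ft_force: [-1.9, -13.5, 5.5]
finger_gap: 0.0173
grasp_force: 111.6
```

View pics/chk.png

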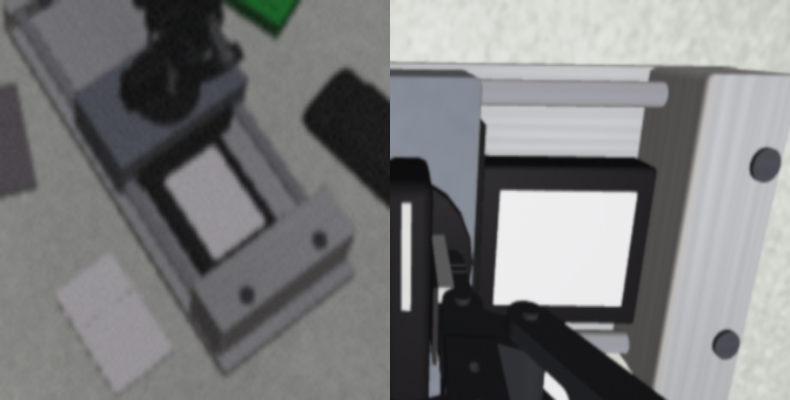

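The tile is square. It sits flush against the fixed jaw (right-hand panel, x≈650) and the moving jaw's pad (x≈485). Now the knob turn, clockwise (−z).

```bash
python3 -m pendant '{"hand":[0,0,0,0,0],"translation":[[0,0,0],[0,0,0],[0,0,0],[0,0,0],[0,0,0]],"angular":[[0,0,-0.08],[0,0,-0.08],[0,0,-0.08],[0,0,-0.08],[0,0,0]]}'
```

```text
t: 8.3
tcp_pos: [0.5206, 0.0215, 0.2437]
eef_rot: [0.001, 0.17, 0.985, -0.001]
ft_force: [0.9, -7.4, 5.4]
finger_gap: 0.0174
grasp_force: 111.2
```

```bash
python3 -m pendant '{"hand":[0,0,0,0,0],"translation":[[0,0,0],[0,0,0],[0,0,0],[0,0,0],[0,0,0]],"angular":[[0,0,-0.08],[0,0,-0.08],[0,0,-0.08],[0,0,-0.08],[0,0,0]]}'
python3 -m pendant '{"hand":[0,0,0,0,0],"translation":[[0,0,0],[0,0,0],[0,0,0],[0,0,0],[0,0,0]],"angular":[[0,0,-0.08],[0,0,-0.08],[0,0,-0.08],[0,0,-0.08],[0,0,0]]}'
```

```text
t: 8.8
tcp_pos: [0.521, 0.0224, 0.2438]
eef_rot: [0.002, 0.325, 0.946, 0.001]
ft_force: [4.4, -1.4, 2.6]
finger_gap: 0.0169
grasp_force: 110.6
t: 9.3
tcp_pos: [0.5217, 0.0228, 0.2438]
eef_rot: [0.003, 0.471, 0.882, 0.002]
ft_force: [10.2, 1.7, -1.9]
finger_gap: 0.0173
grasp_force: 110.2
```

```bash
python3 -m pendant '{"hand":[0,0,0,0,0],"translation":[[0,0,0],[0,0,0],[0,0,0],[0,0,0],[0,0,0]],"angular":[[0,0,-0.08],[0,0,-0.08],[0,0,-0.07],[0,0,0],[0,0,0]]}'
python3 - <<'E'
from workcell import env
print(env.get_obs()["torque"])
E
```

```text
t: 9.8
tcp_pos: [0.5222, 0.0228, 0.2438]
eef_rot: [0.003, 0.568, 0.823, 0.003]
ft_force: [14.2, 2.0, -5.2]
finger_gap: 0.017
grasp_force: 109.5
[ 0.05197276 -1.90820041 -0.10456239]
```

```bash
python3 -m pendant '{"hand":[0.3,0.5,1,1,1],"translation":[[0,0,0],[0,0,0],[0,0,0],[0,0,0],[0,0,0]],"angular":[[0,0,0],[0,0,0],[0,0,0],[0,0,0],[0,0,0]]}'
python3 -m pendant '{"hand":[1,1,1,1,1],"translation":[[0,0,0],[0,0,0.02],[0,0,0.04],[0,0,0.04],[0,0,0.04]],"angular":[[0,0,0],[0,0,0],[0,0,0],[0,0,0],[0,0,0]]}'
python3 -m pendant '{"hand":[1,1,1,1,1],"translation":[[0,0,0.03],[0,0,0],[0,0,0],[0,0,0],[0,0,0]],"angular":[[0,0,0],[0,0,0],[0,0,0],[0,0,0],[0,0,0]]}'
python3 - <<'E'
from h import *
cv2.imwrite("pics/w2.png",env.snapshot("wrist"))
E
```

```text
t: 10.3
tcp_pos: [0.5193, 0.0225, 0.2421]
eef_rot: [-0.001, 0.569, 0.822, -0.0]
ft_force: [-0.3, -0.0, 0.6]
finger_gap: 0.0818
grasp_force: 0.0
t: 10.8
tcp_pos: [0.5194, 0.0224, 0.3839]
eef_rot: [-0.0, 0.569, 0.822, -0.0]
ft_force: [1.2, -0.4, 0.6]
finger_gap: 0.0855
grasp_force: 0.0
t: 11.3
tcp_pos: [0.5193, 0.0224, 0.4107]
eef_rot: [-0.001, 0.569, 0.822, -0.001]
ft_force: [0.0, 0.7, 0.0]
finger_gap: 0.0855
grasp_force: 0.0
```

View pics/w2.png

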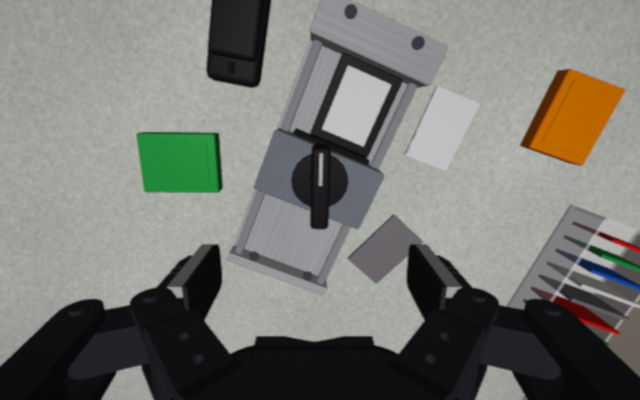

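The knob bar at (320,187) has stayed turned about 1.2 rad. The tile at (357,103) is flush between both jaws, nothing else has moved, and the gripper is clear. Handing in.

```bash
python3 -c "
from workcell import env
print(env.close_job())"
```

```text
the job is handed in; nothing more can be done
None
```

I handed the job in: the jaw pushed the tile square and home against the fixed jaw, and the knob was turned clockwise to about 1.19 rad and stayed there after I let go. No verdict came back. The last picture showed the tile flush at both jaws and everything else in place.

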